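# Fit the keyed stub shaft to a V-belt pulley and hold it home

## Robot

A 7-joint arm with a two-finger parallel gripper is mounted at the origin on the work surface. World frame = base frame: x ahead of the robot, y to its left, z up, the work surface at z = 0. Lengths are in m, angles in rad, forces in N, time in s.
With the tool pointing down it reaches from about 0.425 to 0.875 m from the base axis. Payload 9.9 kg.
Tool frame: the origin (TCP) lies on the centre line of the jaws, within the pads' length; the fingertips stand 11 mm ahead of it and the grasp point (between the pads) lies 8 mm behind it (ctrl.finger_overhang is the distance from the TCP to the fingertips, in m); z points along the fingers, y is the line along which they close (so a half turn about z gives the same grasp; the last joint's range is limited). The gripper opens to 85 mm and grips with 20 to 120 N. Pads are 22 mm wide; open, the fingers measure 114 mm over their backs; the gripper's body (76 mm by 85 mm) begins 54 mm behind the grasp point. The pads swing forward as they close: fully open they stand 13 mm farther back than shut.
Start: joints at [-1.219, 0.576, 0.025, 1.437, -0.015, 1.129, -0.057], TCP at [0.285, 0.612, 0.242] pointing down, gripper open.
Joint ranges: [-2.76, 2.76], [-0.34, 2.15], [-1.52, 1.57], [0.19, 2.46], [-1.09, 4.23], [0.17, 1.99], [-2.82, 2.82]. Speed limits (rad/s): [2.22, 2.22, 3.01, 3.01, 3.14, 3.14, 3.14].

## Interface

Orientations are given as a unit quaternion [x, y, z, w].
In Python, from workcell import telemetry, cams, ctrl gives the robot as it stands. The module is installed in compiled form; this text tells all that it offers.
- The arm moves only by the tool jog_arm, never from a script. Its argument "steps" is a list of rows, each an object of numbers: "claw": the finger opening in mm, from 0 to 85.4; "dx", "dy", "dz": the shift along the tool's x, y, z normalised to -1 to 1, where 1 is 0.025 m; "wx", "wy", "wz": the turn, a rotation vector about the tool's x, y, z normalised to -1 to 1, where 1 is 0.1 rad. A call has 1 to 5 rows; each row shifts and turns the commanded pose from where the row before left it, along the tool's axes as they then stand; what a row does not reach is not made up. A row lasts 1/12 s, in which the tool goes at most 41.7 mm and 7.16 degrees, less where a joint would pass 70% of its speed; a pose out of reach is approached as far as the arm can. A call with a number of a shift or a turn outside -1 to 1 is refused whole. A call with a gripper value outside its range is refused whole. The fingers move at their own pace and stop on an object; "grip_force" is the grip in N (left out, the last holds). Time passes only in rows, so rows that do not move let the fingers close. It gives the time, the measured TCP pose, the force, the opening and the grip force at its end, in the units of the state.
- telemetry.state(): the state, without advancing time (a new reading comes with each control period).
- cams.snapshot(name): name is "scene" or "top" or "wrist"; returns a dict with "frame" (384x512x3 uint8, red, green, blue), "camera_matrix" (3x3 intrinsics, pixels), "world_to_cam" (4x4, takes a point from world to camera coordinates); the wrist camera has in their place "T_tool_cam" (4x4, takes a point from camera to tool coordinates, whose origin is the TCP and whose axes are the flange's). Camera axes: x right, y down, z forward; pixel columns grow to the right and rows downward; lengths in m; the calibration is good to about 2 mm. A picture is of the moment at which its call begins: read the wrist's pose just before it. There is no depth.
- ctrl.finish_job(): hands the job in; it is judged then, once.
The state is a dict: "time": time; "qpos": joint angles; "dq": joint speeds; "joint_torque": joint torques, N m; "eef_pos": TCP position; "ee_rot": TCP orientation; "contact_force": force on the tool from outside, world axes, zero at the start; "ft_torque": the same for the moment, N m; "grip_width": finger opening in m; "gripper_force": force on a finger pad.
Only numpy, scipy, OpenCV 4.12 (cv2) and the standard library are available. Lean on these libraries where they do the work, as an engineer would, in place of code of your own. Each camera call takes 0.05 s, during which the arm holds its last target. There are 200 camera calls.

## Task

Slide the aluminium V-belt pulley across the bench, keeping it down on the bench, until it sits against both cleats of the wooden V stop. Then take the steel stub shaft (the one with the key and the yellow mark) out of its rack, push its nose into the pulley hub, turn it until the key slips into the keyway, and push it fully home so that the spring washer on the hub is squeezed flat. Finish like that: still gripping the shaft and pressing it firmly home for the workmate who will tighten the set screw, with the pulley still in the stop and everything else left alone.

Things in the scene. Friction and masses are not known exactly. Their poses are not given: they have to be found in the camera images.
- pulley: Loose cast-aluminium V-belt pulley flat on the bench, hub up, 0.6 to 0.9 kg. Rim 110 mm diameter, 22 mm high; central hub boss 62 mm diameter, its top face 42 mm above the bench. Origin: centre of the underside, on the bore's axis; z up. Yellow paint marks on rim, web and hub point along +x, the direction of the keyway.
- pulley_bore (a point): Centre of the bore's mouth, on the pulley's hub face, 42 mm above its underside; axes as the pulley's. Bore 26 mm diameter, 34 mm deep, with one keyway along +x, 10 mm wide, reaching 16.8 mm from the axis over the full depth. A spring washer stands on the hub face round the bore.
- washer (a joint): Spring washer on the hub face: flat steel ring, 38 mm inner and 51 mm outer diameter, on a wave spring. Value: how far it is squeezed down, 0 (free, its top 4.5 mm above the hub face) to 0.004 m (flat, its top 0.5 mm above the hub face). About 5 N to start, 15 N to squeeze it flat; it springs back when let go.
- shaft_grip (a point): Loose steel stub shaft, 0.35 to 0.6 kg, 100 mm long, upright in one hole of the rack. The point is the middle of its upper journal, where it is gripped: 25 mm diameter, 58 mm long (29 mm each way). Below it a 46 mm collar, 29 to 39 mm below the point, with a yellow mark above the key. z up along the shaft. Fully home it is 81.5 mm above the pulley's underside (39.5 mm above the hub face).
- shaft_tip (a point): Lower end of the shaft, on its axis, 71 mm below shaft_grip; axes as the shaft's. From here the seat, 24 mm diameter with a 3 mm taper, runs 32 mm up to the collar. Brass key on the seat along +x, 8 mm wide, outer face 15.3 mm from the axis, starting 8 mm above this end: the plain nose enters the bore by 8 mm before the key meets the hub face. Fully home it is 31.5 mm below the hub face.
- rack: Light wooden block, fixed to the bench, 160 x 70 mm, 40 mm high, with two round holes of 36 mm diameter, 36 mm deep, 45 mm either side of its centre along its x. The shaft stands in one hole and the brass drift in the other, each with its collar resting on the top of the block. Origin: centre of the underside.
- stop_seat (a point): V stop: two light wooden cleats, 28 mm wide, 26 mm high, screwed to the bench at right angles. The point, on the bench, is where the pulley's centre lies when its rim touches both cleats (inner faces 55 mm from it, touched 45 degrees either side of +y). The V opens towards -y of its frame; the corner lies towards +y.
- drift: Bystander: brass drift with a 44 mm collar, 88 mm long, no key and no yellow mark, standing in the other hole of the rack; its origin is the centre of its lower end, 8 mm above the bench.
- glue: Bystander: white glue jar with a yellow cap, 72 mm diameter, 110 mm high, origin at the centre of its underside.
- clamp: Bystander: orange spring clamp lying flat, about 150 x 80 x 24 mm, origin under its pivot.
- drawer_side: Bystander: light wooden drawer side with a groove across, lying flat, 200 x 85 x 12 mm, origin at the centre of its underside.
Not all that is in view belongs to the job. There is more than one size of the part that bears shaft_grip; the job needs the middle-sized. What is shaped like the part that bears stop_seat but pink or purple is not meant.

How it is judged:
On the way, in this order (a step that is already met when the one before it is completed fails the run):
1. the pulley has been slid into the V stop (its centre within 6 mm of the seat) while the shaft is still away from it (horizontal distance between pulley and stop_seat below 0.006 m and horizontal distance between pulley and shaft_grip above 0.06 m), for 0.2 s.
2. the shaft's key has slipped into the keyway (nose at least 14 mm deep in the hub) (z of shaft_grip in the frame of pulley below 0.099 m and horizontal distance between shaft_grip and pulley below 0.008 m), for 0.1 s.
At the end, for the whole second after the job is handed in: Shaft gripped by its journal and pressed home with over 8 N: key in keyway, washer squeezed at least 3 of 4 mm, collar within 1.7 mm of home, shaft centred (5 mm) and upright (0.08 rad) in the hub; pulley flat on the bench within 8 mm of its seat in the stop (value of joint washer above 0.003 m and z of shaft_grip in the frame of pulley below 0.0832 m and horizontal distance between shaft_grip and pulley below 0.005 m and angle between the z axis of shaft_grip and the z axis of pulley, either way round below 0.08 rad and angle between the x axis of shaft_grip and the x axis of pulley, either way round below 0.25 rad and contact force between shaft and pulley above 8 N and contact force between the fingers and shaft above 3 N and distance between the grasp point and shaft_grip below 0.036 m and horizontal distance between pulley and stop_seat below 0.008 m and height (world z) of pulley below 0.003 m and angle between pulley's own z axis and vertical below 0.05 rad); the arm keeps its last pose, push and grip.
It fails at once if the pulley is lifted or tipped off the bench (height (world z) of pulley above 0.012 m or angle between pulley's own z axis and vertical above 0.2 rad).
It fails at once if the drift, the glue jar, the clamp or the drawer side is moved by more than 30 mm (distance of any of drift, glue, clamp, drawer_side from where it was at the start of the episode above 0.03 m).
It also fails if it takes over 54 s, if anything falls off the work surface, if the arm or the gripper's body presses on something with over 40 N, if the wrist force passes 120 N, or if a joint passes its speed limit or range.

## Working session

There is one attempt and no reset: what is moved stays moved. The work goes in short steps, Python scripts to look and compute and a tool call to move; the robot and the scene stay as the last step left them, time stands still between calls to the robot, and variables do not carry over. Pictures are saved under pics/ and viewed, at most 11 in all, crops included, and the job is handed in when it is done.

Besides the shell and the picture viewer there is one more tool, called after "Emit:" as name(argument=value, ...) on one line, values as JSON. jog_arm: Moves the arm, as the interface text tells. Its arguments: {"type":"object","properties":{"steps":{"type":"array"},"grip_force":{"type":"number"}},"required":["steps"]}

```bash
mkdir -p pics
python3 - <<'E'
from workcell import telemetry, cams, ctrl
import cv2, numpy as np, pickle
s=telemetry.state(); print(s)
d={}
for n in ("scene","top"):
    c=cams.snapshot(n); d[n]=c
    print(n,c["camera_matrix"].round(1).tolist(),c["world_to_cam"].round(3).tolist())
    cv2.imwrite(f"pics/{n}0.png",cv2.resize(c["frame"][:,:,::-1],(768,576),interpolation=cv2.INTER_CUBIC))
pickle.dump(d,open("d0.pkl","wb"))
E
```

```text
{'time': 0.0, 'qpos': array([-1.2188071 ,  0.57651848,  0.02480629,  1.4379329 , -0.01501835,
        1.12900483, -0.05651028]), 'dq': array([-0.00044664,  0.00175765, -0.00029205, -0.00103557,  0.00061839,
       -0.00028021, -0.00195439]), 'joint_torque': array([ 2.62367539e-03, -7.65762091e+01,  2.25130409e+00, -2.85957885e+01,
        1.54079095e-02,  1.28419593e-02, -1.03715684e-05]), 'eef_pos': array([0.28471475, 0.61151824, 0.24144217]), 'ee_rot': array([ 2.16151322e-01,  9.76359514e-01, -8.25286095e-04, -1.56806625e-04]), 'contact_force': array([-0.70306181, -0.33515988,  0.88240399]), 'ft_torque': array([ 0.01672311,  0.00767513, -0.01259836]), 'gripper_force': 0.0, 'grip_width': 0.08557887383104476}
scene [[380.2, 0.0, 252.1], [0.0, 380.2, 192.6], [0.0, 0.0, 1.0]] [[-0.702, 0.712, 0.015, 0.413], [0.559, 0.564, -0.607, -0.276], [-0.441, -0.418, -0.794, 1.27], [0.0, 0.0, 0.0, 1.0]]
top [[484.3, 0.0, 254.5], [0.0, 484.3, 190.0], [0.0, 0.0, 1.0]] [[-0.021, -1.0, -0.003, 0.002], [-0.984, 0.021, -0.179, 0.564], [0.179, -0.001, -0.984, 1.567], [0.0, 0.0, 0.0, 1.0]]
```

View pics/top0.png

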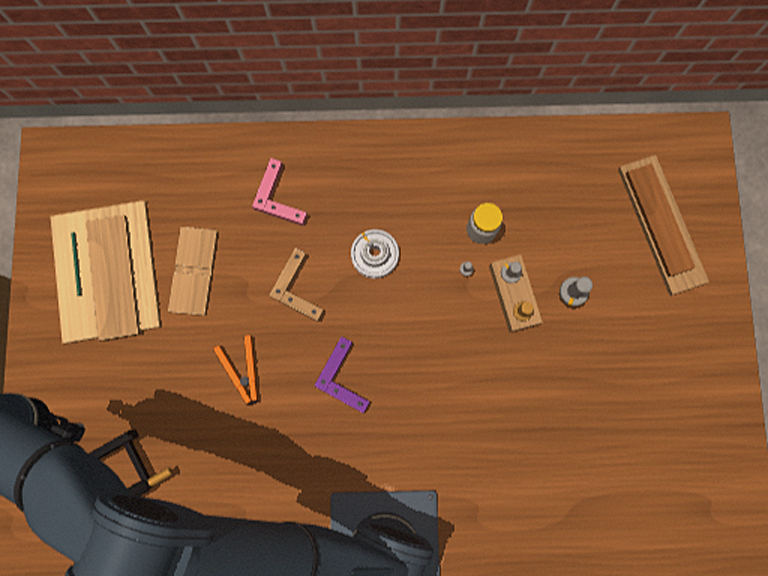

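View pics/scene0.png

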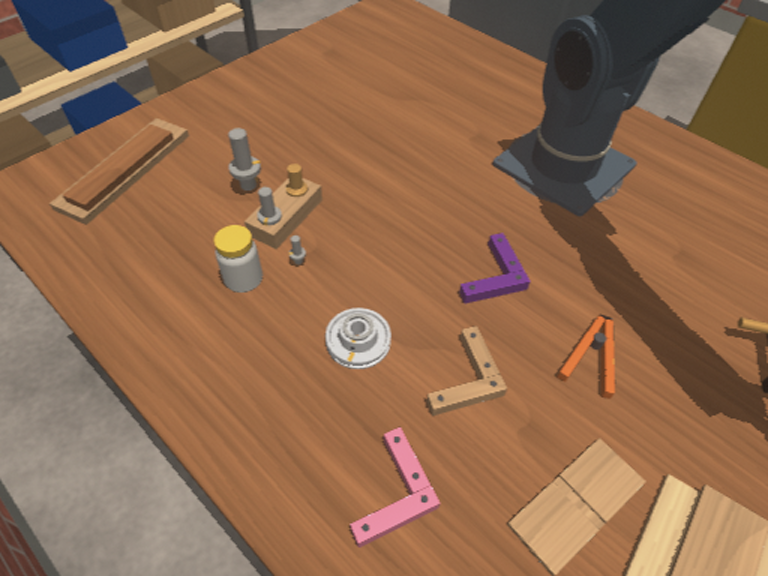

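The top view shows the pulley at (375,253), the wooden V at corner (283,291) opening to the upper right, the rack shaft at (513,270), the drift at (524,310) and the glue jar at (487,220). The scene view agrees. Next I'll measure them.

```bash
cat > h.py <<'E'
import numpy as np, cv2
from scipy.spatial.transform import Rotation as R
def ray(c,uv,z,T=None):
    """pixels -> world points on the plane z; T = world_from_cam (default from snapshot)"""
    T=np.linalg.inv(c["world_to_cam"]) if T is None else T
    uv=np.atleast_2d(uv).astype(float); K=c["camera_matrix"]
    d=np.c_[uv,np.ones(len(uv))]@np.linalg.inv(K).T@T[:3,:3].T
    return T[:3,3]+d*((z-T[2,3])/d[:,2])[:,None]
def toolT(s):
    T=np.eye(4);T[:3,:3]=R.from_quat(s["ee_rot"]).as_matrix();T[:3,3]=s["eef_pos"];return T
def hsv(c): return cv2.cvtColor(c["frame"],cv2.COLOR_RGB2HSV)
def proj(c,P,T=None):
    W=c["world_to_cam"] if T is None else np.linalg.inv(T)
    p=np.atleast_2d(P)@W[:3,:3].T+W[:3,3]; p=p@c["camera_matrix"].T; return p[:,:2]/p[:,2:]
def blob(m,seed,r=60):
    n,l,st,ce=cv2.connectedComponentsWithStats(m.astype(np.uint8),connectivity=8)
    best=min(range(1,n),key=lambda i:np.hypot(*(ce[i]-seed)) if st[i,4]>15 else 1e9)
    return (l==best),st[best],ce[best]
E
python3 - <<'E'
from h import *; import pickle
d=pickle.load(open("d0.pkl","rb"));c=d["top"];H=hsv(c)
for n,p in dict(pulley=(250,160),rim=(238,169),cleat=(189,193),cleat2=(197,177),bench=(220,210),rack=(335,200),shaft=(343,178),drift=(349,206)).items(): print(n,H[p[1],p[0]],c["frame"][p[1],p[0]])
m=(H[...,1]<60)&(H[...,2]>120)
b,st,ce=blob(m,(250,169)); pts=cv2.convexHull(np.argwhere(b)[:,::-1].astype(np.int32))[:,0]
W=ray(c,pts,0.018)[:,:2].astype(np.float32); (cx,cy),r=cv2.minEnclosingCircle(W); print("pulley",st,cx,cy,r, ray(c,ce,0.02))
# cleats
roi=np.zeros(H.shape[:2],bool); roi[160:218,175:220]=1
m=roi&(H[...,1]<150)&(H[...,2]>120); m=cv2.morphologyEx(m.astype(np.uint8),cv2.MORPH_CLOSE,np.ones((5,5)))
b,st,ce=blob(m,(197,191)); print("cleat",st,ce)
cn=max(cv2.findContours(b.astype(np.uint8),0,2)[0],key=cv2.contourArea)
ap=cv2.approxPolyDP(cn,3,True)[:,0]; print(ap.tolist()); print(ray(c,ap,0.026)[:,:2].round(3).tolist())
pts=ray(c,[(375/1.5,253/1.5),(513/1.5,266/1.5),(524/1.5,306/1.5),(487/1.5,217/1.5)],.04);print(pts.round(3).tolist())
cr=c["frame"][130:230,160:360,::-1]; cv2.imwrite("pics/crop1.png",cv2.resize(cr,None,fx=4,fy=4,interpolation=cv2.INTER_CUBIC))
E
```

```text
pulley [ 18  38 162] [162 152 138]
rim [ 11  16 224] [224 215 210]
cleat [ 15 131 197] [197 147  96]
cleat2 [ 14 129 207] [207 152 102]
bench [ 12 169 157] [157  96  53]
rack [ 13 131 127] [127  91  62]
shaft [ 13  32 151] [151 140 132]
drift [ 17 171 200] [200 142  66]
pulley [234 153  32  33 694] 0.6451078653335571 0.005728075746446848 0.05709636211395264 [[0.64480023 0.00563628 0.02      ]]
cleat [180 165  35  49 549] [195.26593807 191.96903461]
[[197, 165], [180, 197], [211, 213], [213, 205], [191, 194], [202, 170]]
[[0.66, 0.185], [0.55, 0.243], [0.493, 0.138], [0.521, 0.131], [0.56, 0.205], [0.642, 0.168]]
[[0.64, 0.004, 0.04], [0.603, -0.306, 0.04], [0.512, -0.326, 0.04], [0.719, -0.253, 0.04]]
```

View pics/crop1.png

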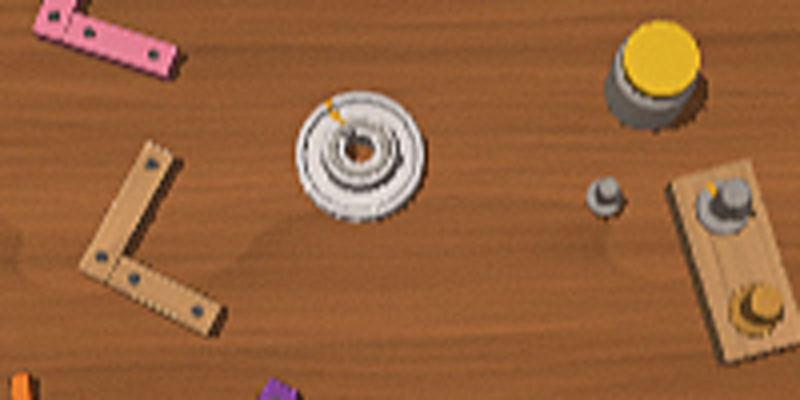

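Run:
```python
from h import *; import pickle
d=pickle.load(open("d0.pkl","rb"));c=d["top"];H=hsv(c)
S=4;off=np.array([160,130])
def up(a): return cv2.resize(a[130:230,160:360],None,fx=S,fy=S,interpolation=cv2.INTER_CUBIC)
f=up(c["frame"]);h=cv2.cvtColor(f,cv2.COLOR_RGB2HSV)
px=lambda q:(np.asarray(q,float)+.5)/S-.5+off
m=((h[...,1]<150)&(h[...,2]>130)).astype(np.uint8)
m[:130]=0;m[:,240:]=0; m=cv2.morphologyEx(m,cv2.MORPH_CLOSE,np.ones((15,15)))
cn=max(cv2.findContours(m,0,cv2.CHAIN_APPROX_NONE)[0],key=cv2.contourArea)[:,0]
def near(a,b):
    a,b=map(np.array,(a,b));L=np.hypot(*(b-a));u=(b-a)/L;v=cn-a;t=v@u;n=abs(v@[-u[1],u[0]])
    q=cn[(t>.15*L)&(t<.85*L)&(n<10)]; w=ray(c,px(q),.026)[:,:2].astype(np.float32)
    return cv2.fitLine(w,cv2.DIST_HUBER,0,.01,.01).ravel(),len(q)
(l1,n1),(l2,n2)=near((122,262),(178,155)),near((122,258),(224,312))
(o1,k1),(o2,k2)=near((80,265),(150,143)),near((80,268),(210,336))
print(l1,n1,l2,n2)
def off_(l,o): return abs(np.cross(l[:2],o[2:]-l[2:]))
print("widths",off_(l1,o1),off_(l2,o2))
A=np.c_[l1[:2],-l2[:2]];t=np.linalg.solve(A,l2[2:]-l1[2:]);C=l1[2:]+t[0]*l1[:2]
u1=l1[:2]*np.sign(l1[0]);u2=l2[:2]*-np.sign(l2[1]);print("corner",C,"u",u1,u2,"dot",u1@u2,"seat",C+.055*(u1+u2))
# washer ring/hub circle: yellow marks
y=(h[...,0]>15)&(h[...,0]<27)&(h[...,1]>150)&(h[...,2]>150)
for nm,(x0,y0,x1,y1),z in (("pm",(315,90,360,135),.022),("sm",(695,170,730,205),.05)):
    q=np.argwhere(y[y0:y1,x0:x1])[:,::-1]+[x0,y0]; print(nm,len(q),ray(c,px(q.mean(0)),z)) if len(q) else print(nm,0)
# shaft top centre (z=.108) and collar (z=.05)
print("shaft top",ray(c,px((737,194)),.108),"collar",ray(c,px((722,209)),.05),"glue top",ray(c,px((661,60)),.11),"drift collar",ray(c,px((756,311)),.048),"bore",ray(c,px((360,150)),.042))
```

```text
[ 0.8764732  -0.4814507   0.6098552   0.18473725] 74 [0.46790436 0.8837791  0.5420017  0.16964811] 74
widths 0.02687506 0.02841169
corner [0.56347793 0.21021247] u [ 0.8764732 -0.4814507] [-0.46790436 -0.8837791 ] dot 0.015390456 seat [0.58594924 0.13512483]
pm 142 [[0.68497221 0.02757756 0.022     ]]
sm 99 [[ 0.60468632 -0.28888769  0.05      ]]
shaft top [[ 0.58680107 -0.29967699  0.108     ]] collar [[ 0.58603829 -0.29744639  0.05      ]] glue top [[ 0.69951532 -0.24325335  0.11      ]] drift collar [[ 0.49949613 -0.3214769   0.048     ]] bore [[0.64516956 0.00485469 0.042     ]]<stdin>:17: DeprecationWarning: Arrays of 2-dimensional vectors are deprecated. Use arrays of 3-dimensional vectors instead. (deprecated in NumPy 2.0)
```

Emit:
jog_arm(steps=[{"dx":-1,"dy":-0.68,"dz":0.1},{"dx":-1,"dy":-0.68,"dz":0.1},{"dx":-1,"dy":-0.68,"dz":0.1},{"dx":-1,"dy":-0.68,"dz":0.1},{"dx":-1,"dy":-0.68,"dz":0.1}])

```text
validation failed for argument at $.st...
```

Emit:
jog_arm(steps=[{"dx":-1,"dy":-0.68,"dz":0.1},{"dx":-1,"dy":-0.68,"dz":0.1},{"dx":-1,"dy":-0.68,"dz":0.1},{"dx":-1,"dy":-0.68,"dz":0.1},{"dx":-1,"dy":-0.68,"dz":0.1}])

```text
validation failed for argument at $.st...
```

Emit:
jog_arm(steps=[{"dx":-1,"dy":-0.68,"dz":0.2},{"dx":-1,"dy":-0.68,"dz":0.2},{"dx":-1,"dy":-0.68,"dz":0.2},{"dx":-1,"dy":-0.68,"dz":0.2},{"dx":-1,"dy":-0.68,"dz":0.2}])

```text
validation failed for argument at $.st...
```

Emit:
jog_arm(steps=[{"dx":-1,"dy":-0.68,"dz":0.2},{"dx":-1,"dy":-0.68,"dz":0.2},{"dx":-1,"dy":-0.68,"dz":0.2},{"dx":-1,"dy":-0.68,"dz":0.2},{"dx":0,"dy":0}])

```text
validation failed for argument at $.st...
```

Emit:
jog_arm(steps=[{"dx":-1,"dy":-0.68,"dz":0.1,"wx":0,"wy":0,"wz":0,"claw":85},{"dx":-1,"dy":-0.68,"dz":0.1,"wx":0,"wy":0,"wz":0,"claw":85},{"dx":-1,"dy":-0.68,"dz":0.1,"wx":0,"wy":0,"wz":0,"claw":85},{"dx":-1,"dy":-0.68,"dz":0.1,"wx":0,"wy":0,"wz":0,"claw":85},{"dx":-1,"dy":-0.68,"dz":0.1,"wx":0,"wy":0,"wz":0,"claw":85}])

```text
time: 0.52
eef_pos: [0.3628, 0.4806, 0.2293]
ee_rot: [0.216, 0.976, -0.0, -0.0]
contact_force: [0.4, -0.7, 0.3]
grip_width: 0.0853
gripper_force: 0.0
```

Emit:
jog_arm(steps=[{"dx":-1,"dy":-0.68,"dz":0.2,"wx":0,"wy":0,"wz":0,"claw":85},{"dx":-1,"dy":-0.68,"dz":0.2,"wx":0,"wy":0,"wz":0,"claw":85},{"dx":-1,"dy":-0.68,"dz":0.2,"wx":0,"wy":0,"wz":0,"claw":85},{"dx":-1,"dy":-0.68,"dz":0.2,"wx":0,"wy":0,"wz":0,"claw":85},{"dx":-1,"dy":-0.68,"dz":0.2,"wx":0,"wy":0,"wz":0,"claw":85}])

```text
time: 0.93
eef_pos: [0.4402, 0.3508, 0.2043]
ee_rot: [0.216, 0.976, -0.0, -0.0]
contact_force: [-0.1, 0.7, -0.7]
grip_width: 0.0848
gripper_force: 0.0
```

Emit:
jog_arm(steps=[{"dx":-1,"dy":-0.68,"dz":0.2,"wx":0,"wy":0,"wz":0,"claw":85},{"dx":-1,"dy":-0.68,"dz":0.2,"wx":0,"wy":0,"wz":0,"claw":85},{"dx":-1,"dy":-0.68,"dz":0.2,"wx":0,"wy":0,"wz":0,"claw":85},{"dx":-1,"dy":-0.68,"dz":0.2,"wx":0,"wy":0,"wz":0,"claw":85},{"dx":-1,"dy":-0.68,"dz":0.2,"wx":0,"wy":0,"wz":0,"claw":85}])

```text
time: 1.35
eef_pos: [0.5176, 0.221, 0.1793]
ee_rot: [0.216, 0.976, -0.0, -0.0]
contact_force: [1.3, 1.2, -0.6]
grip_width: 0.0852
gripper_force: 0.0
```

Emit:
jog_arm(steps=[{"dx":-1,"dy":-0.68,"dz":0.2,"wx":0,"wy":0,"wz":0,"claw":85},{"dx":-1,"dy":-0.68,"dz":0.2,"wx":0,"wy":0,"wz":0,"claw":85},{"dx":-1,"dy":-0.68,"dz":0.2,"wx":0,"wy":0,"wz":0,"claw":85},{"dx":-1,"dy":-0.68,"dz":0.2,"wx":0,"wy":0,"wz":0,"claw":85},{"dx":0,"dy":0,"dz":0.0,"wx":0,"wy":0,"wz":0,"claw":85}])

```text
time: 1.77
eef_pos: [0.5814, 0.1111, 0.1587]
ee_rot: [0.22, 0.975, -0.002, 0.001]
contact_force: [-0.3, -0.8, 0.4]
grip_width: 0.0854
gripper_force: 0.0
```

Emit:
jog_arm(steps=[{"dx":-1,"dy":-0.69,"dz":0,"wx":0,"wy":0,"wz":0,"claw":85},{"dx":-1,"dy":-0.69,"dz":0,"wx":0,"wy":0,"wz":0,"claw":85},{"dx":-1,"dy":-0.69,"dz":0,"wx":0,"wy":0,"wz":0,"claw":85},{"dx":-0.8,"dy":-0.5,"dz":0,"wx":0,"wy":0,"wz":0,"claw":85},{"dx":0,"dy":0,"dz":0.0,"wx":0,"wy":0,"wz":0,"claw":85}])

```text
time: 2.18
eef_pos: [0.64, 0.0139, 0.1594]
ee_rot: [0.219, 0.976, -0.002, 0.001]
contact_force: [-0.6, -0.1, 0.3]
grip_width: 0.0852
gripper_force: 0.0
```

Run:
```python
from workcell import telemetry, cams
from h import *
s=telemetry.state();w=cams.snapshot("wrist");t=cams.snapshot("top")
import pickle;pickle.dump((s,w,t),open("d1.pkl","wb"))
print(s["eef_pos"],w["T_tool_cam"].round(3).tolist(),w["camera_matrix"].tolist())
cv2.imwrite("pics/w1.png",w["frame"][:,:,::-1])
T=toolT(s)@w["T_tool_cam"]
print("pred pulley px",proj(w,[[.645,.0055,.042],[.685,.0276,.022]],T))
```

```text
[0.63997057 0.01389975 0.15942652] [[0.0, -0.947, -0.321, 0.082], [1.0, 0.0, 0.0, 0.001], [0.0, -0.321, 0.947, -0.132], [0.0, 0.0, 0.0, 1.0]] [[270.72270946569023, 0.0, 255.41103443098905], [0.0, 270.72270946569023, 193.88228905723707], [0.0, 0.0, 1.0]]
pred pulley px [[248.92795157 199.38668971]
 [283.83422005 216.27972186]]
```

View pics/w1.png

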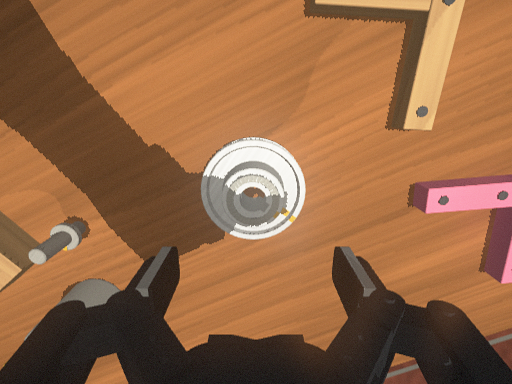

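The wrist view shows the pulley centred near (254,190), its mark at (287,213), and the fingers at the bottom. I'll refine the centre.

Run:
```python
from h import *; import pickle
s,w,t=pickle.load(open("d1.pkl","rb"));T=toolT(s)@w["T_tool_cam"];H=hsv(w)
m=((H[...,1]<70)&(H[...,2]>55)).astype(np.uint8);m[:130]=0;m[245:]=0;m[:,:195]=0;m[:,310:]=0
b,st,ce=blob(m,(254,190));p=cv2.convexHull(np.argwhere(b)[:,::-1].astype(np.int32))[:,0]
(cx,cy),r=cv2.minEnclosingCircle(ray(w,p,.02,T)[:,:2].astype(np.float32));print("rim",st,cx,cy,r)
y=(H[...,0]>15)&(H[...,0]<30)&(H[...,1]>150)&(H[...,2]>100);q=np.argwhere(y[205:225,270:305])[:,::-1]+[270,205]
for z in(.022,.03): print(len(q),q.mean(0),ray(w,q.mean(0),z,T))
print("bore px",proj(w,[cx,cy,.042],T))
```

```text
rim [ 201  137  105  103 8111] 0.6454698443412781 0.00933997891843319 0.05680390074849129
33 [289.57575758 216.57575758] [[0.68797238 0.03308493 0.022     ]]
33 [289.57575758 216.57575758] [[0.6843505  0.03360984 0.03      ]]
bore px [[252.66496741 198.22255495]]
```

Emit:
jog_arm(steps=[{"dx":-0.28,"dy":-0.13,"dz":1,"wx":0,"wy":0,"wz":0,"claw":85},{"dx":0,"dy":0,"dz":1,"wx":0,"wy":0,"wz":0,"claw":85},{"dx":0,"dy":0,"dz":1,"wx":0,"wy":0,"wz":0,"claw":85},{"dx":0,"dy":0,"dz":1,"wx":0,"wy":0,"wz":0,"claw":85},{"dx":0,"dy":0,"dz":0.4,"wx":0,"wy":0,"wz":0,"claw":85}])

```text
time: 2.7
eef_pos: [0.6407, 0.0163, 0.0466]
ee_rot: [0.215, 0.977, -0.0, -0.002]
contact_force: [-0.8, -0.3, 0.5]
grip_width: 0.0846
gripper_force: 0.0
```

Run:
```python
from workcell import telemetry, cams, ctrl
from h import *
s=telemetry.state();print(ctrl.finger_overhang,s["eef_pos"],s["contact_force"])
```

```text
0.011 [0.64070465 0.0162808  0.04656375] [-0.75348251 -0.27489528  0.54721501]
```

Emit:
jog_arm(steps=[{"dx":-0.3,"dy":-0.24,"dz":0,"wx":0,"wy":0,"wz":0,"claw":85},{"dx":0,"dy":0,"dz":0,"wx":0,"wy":0,"wz":0,"claw":85}])

```text
time: 2.87
eef_pos: [0.648, 0.0045, 0.0502]
ee_rot: [0.216, 0.976, -0.001, 0.0]
contact_force: [-0.9, -0.8, 0.1]
grip_width: 0.0848
gripper_force: 0.0
```

Emit:
jog_arm(steps=[{"dx":0.1,"dy":0.04,"dz":0.5,"wx":0,"wy":0,"wz":0,"claw":85},{"dx":0,"dy":0,"dz":0,"wx":0,"wy":0,"wz":0,"claw":85},{"dx":0,"dy":0,"dz":0,"wx":0,"wy":0,"wz":0,"claw":85}])

```text
time: 3.12
eef_pos: [0.646, 0.0077, 0.0385]
ee_rot: [0.216, 0.976, 0.0, 0.0]
contact_force: [-0.3, -0.1, 0.2]
grip_width: 0.0847
gripper_force: 0.0
```

Good. Next I close gently on the hub.

Emit:
jog_arm(grip_force=25, steps=[{"dx":0,"dy":0,"dz":0,"wx":0,"wy":0,"wz":0,"claw":55},{"dx":0,"dy":0,"dz":0,"wx":0,"wy":0,"wz":0,"claw":55},{"dx":0,"dy":0,"dz":0,"wx":0,"wy":0,"wz":0,"claw":55},{"dx":0,"dy":0,"dz":0,"wx":0,"wy":0,"wz":0,"claw":55},{"dx":0,"dy":0,"dz":0,"wx":0,"wy":0,"wz":0,"claw":55}])

```text
time: 3.53
eef_pos: [0.6464, 0.0079, 0.039]
ee_rot: [0.216, 0.976, 0.0, 0.001]
contact_force: [-2.6, -0.8, 7.9]
grip_width: 0.06
gripper_force: 25.0
```

Emit:
jog_arm(steps=[{"dx":0.3,"dy":0.25,"dz":0,"wx":0,"wy":0,"wz":0,"claw":55},{"dx":0.6,"dy":0.5,"dz":0,"wx":0,"wy":0,"wz":0,"claw":55},{"dx":0.6,"dy":0.5,"dz":0,"wx":0,"wy":0,"wz":0,"claw":55},{"dx":0.6,"dy":0.5,"dz":0,"wx":0,"wy":0,"wz":0,"claw":55},{"dx":0.6,"dy":0.5,"dz":0,"wx":0,"wy":0,"wz":0,"claw":55}])

```text
time: 3.95
eef_pos: [0.6102, 0.0853, 0.039]
ee_rot: [0.218, 0.976, -0.0, 0.003]
contact_force: [3.4, -7.6, 4.9]
grip_width: 0.0599
gripper_force: 26.5
```

Emit:
jog_arm(steps=[{"dx":0.6,"dy":0.5,"dz":0,"wx":0,"wy":0,"wz":0,"claw":55},{"dx":0.3,"dy":0.25,"dz":0,"wx":0,"wy":0,"wz":0,"claw":55},{"dx":0,"dy":0,"dz":0,"wx":0,"wy":0,"wz":0,"claw":55}])

```text
time: 4.2
eef_pos: [0.5963, 0.1157, 0.0389]
ee_rot: [0.215, 0.977, 0.001, 0.001]
contact_force: [-1.2, 3.6, 8.7]
grip_width: 0.0594
gripper_force: 25.7
```

Run:
```python
from workcell import telemetry, cams
from h import *
s=telemetry.state();t=cams.snapshot("top");w=cams.snapshot("wrist")
import pickle;pickle.dump((s,w,t),open("d2.pkl","wb"));print(s["eef_pos"],s["contact_force"])
a=cv2.resize(t["frame"][110:240,150:290,::-1],(560,520),interpolation=cv2.INTER_CUBIC)
cv2.imwrite("pics/t2.png",a)
```

```text
[0.59632608 0.11568219 0.0389472 ] [-1.19582217  3.55463123  8.65743964]
```

View pics/t2.png

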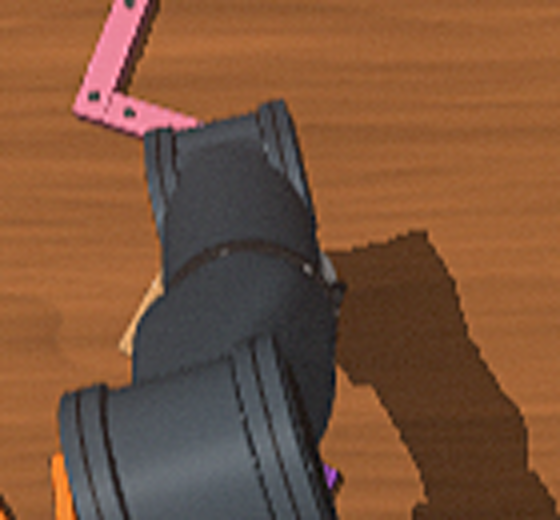

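The arm hides the stop, so I'll go the rest of the way by force.

Emit:
jog_arm(steps=[{"dx":0.3,"dy":0.23,"dz":0,"wx":0,"wy":0,"wz":0,"claw":55},{"dx":0.3,"dy":0.23,"dz":0,"wx":0,"wy":0,"wz":0,"claw":55},{"dx":0.1,"dy":0.08,"dz":0,"wx":0,"wy":0,"wz":0,"claw":55},{"dx":0,"dy":0,"dz":0,"wx":0,"wy":0,"wz":0,"claw":55}])

```text
time: 4.63
eef_pos: [0.5873, 0.1328, 0.039]
ee_rot: [0.217, 0.976, 0.0, 0.002]
contact_force: [1.1, -2.0, 7.1]
grip_width: 0.0599
gripper_force: 26.6
```

Emit:
jog_arm(steps=[{"dx":0.08,"dy":0.09,"dz":0,"wx":0,"wy":0,"wz":0,"claw":55},{"dx":0.08,"dy":0.09,"dz":0,"wx":0,"wy":0,"wz":0,"claw":55},{"dx":0,"dy":0,"dz":0,"wx":0,"wy":0,"wz":0,"claw":55},{"dx":0,"dy":0,"dz":0,"wx":0,"wy":0,"wz":0,"claw":55}])

```text
time: 4.97
eef_pos: [0.5858, 0.1371, 0.039]
ee_rot: [0.217, 0.976, -0.0, 0.002]
contact_force: [1.4, -6.6, 7.7]
grip_width: 0.0597
gripper_force: 27.0
```

Emit:
jog_arm(steps=[{"dx":0.08,"dy":0.09,"dz":0,"wx":0,"wy":0,"wz":0,"claw":55},{"dx":0.08,"dy":0.09,"dz":0,"wx":0,"wy":0,"wz":0,"claw":55},{"dx":0,"dy":0,"dz":0,"wx":0,"wy":0,"wz":0,"claw":55},{"dx":0,"dy":0,"dz":0,"wx":0,"wy":0,"wz":0,"claw":55}])

```text
time: 5.3
eef_pos: [0.5849, 0.1379, 0.0389]
ee_rot: [0.219, 0.976, -0.003, 0.003]
contact_force: [4.6, -18.8, 6.0]
grip_width: 0.0595
gripper_force: 28.1
```

Emit:
jog_arm(steps=[{"dx":-0.11,"dy":-0.12,"dz":0,"wx":0,"wy":0,"wz":0,"claw":55},{"dx":0,"dy":0,"dz":0,"wx":0,"wy":0,"wz":0,"claw":85},{"dx":0,"dy":0,"dz":0,"wx":0,"wy":0,"wz":0,"claw":85},{"dx":0,"dy":0,"dz":0,"wx":0,"wy":0,"wz":0,"claw":85},{"dx":0,"dy":0,"dz":0,"wx":0,"wy":0,"wz":0,"claw":85}])

```text
time: 5.72
eef_pos: [0.5831, 0.1418, 0.0373]
ee_rot: [0.216, 0.976, 0.0, -0.0]
contact_force: [0.2, 0.2, -0.5]
grip_width: 0.085
gripper_force: 0.0
```

Emit:
jog_arm(steps=[{"dx":0,"dy":0,"dz":-0.5,"wx":0,"wy":0,"wz":0,"claw":85},{"dx":0,"dy":0,"dz":-1,"wx":0,"wy":0,"wz":0,"claw":85},{"dx":0,"dy":0,"dz":-1,"wx":0,"wy":0,"wz":0,"claw":85},{"dx":0,"dy":0,"dz":-1,"wx":0,"wy":0,"wz":0,"claw":85},{"dx":0,"dy":0,"dz":-1,"wx":0,"wy":0,"wz":0,"claw":85}])

```text
time: 6.13
eef_pos: [0.5828, 0.1415, 0.1508]
ee_rot: [0.216, 0.976, 0.0, -0.0]
contact_force: [0.6, 0.5, -0.0]
grip_width: 0.0849
gripper_force: 0.0
```

Emit:
jog_arm(steps=[{"dx":0,"dy":0,"dz":-0.5,"wx":0,"wy":0,"wz":0,"claw":85},{"dx":0,"dy":0,"dz":0,"wx":0,"wy":0,"wz":0,"claw":85},{"dx":0,"dy":0,"dz":0,"wx":0,"wy":0,"wz":0,"claw":85}])

```text
time: 6.38
eef_pos: [0.5834, 0.1416, 0.1628]
ee_rot: [0.216, 0.976, 0.0, 0.0]
contact_force: [0.1, 0.2, -0.8]
grip_width: 0.0852
gripper_force: 0.0
```

Run:
```python
from workcell import telemetry, cams
from h import *
s=telemetry.state();w=cams.snapshot("wrist")
import pickle;pickle.dump((s,w),open("d3.pkl","wb"));print(s["eef_pos"],s["contact_force"],s["grip_width"])
cv2.imwrite("pics/w3.png",w["frame"][:,:,::-1])
T=toolT(s)@w["T_tool_cam"]; print(proj(w,[[.585,.138,.042],[.5635,.2102,.026]],T))
```

```text
[0.58335253 0.14156935 0.16277742] [ 0.05684808  0.24750637 -0.78395422] 0.0851673864119462
[[251.42552967 193.50837222]
 [308.73838706 140.24264102]]
```

View pics/w3.png

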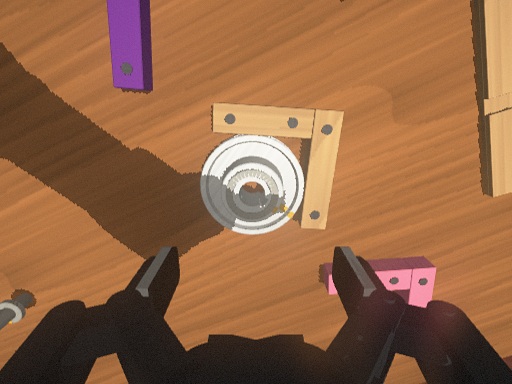

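The pulley sits against both cleats, with the rim touching the upper cleat at (252,135) and the right one at (303,185). I'll measure its centre, seat and keyway direction.

```bash
cat > m.py <<'E'
from h import *
def pulley(w,T):
    H=hsv(w);m=((H[...,1]<75)&(H[...,2]>50)).astype(np.uint8);k=np.zeros_like(m);cv2.circle(k,(252,184),56,1,-1);m*=k
    b,st,ce=blob(cv2.morphologyEx(m,cv2.MORPH_OPEN,np.ones((3,3))),(252,184));p=cv2.convexHull(np.argwhere(b)[:,::-1].astype(np.int32))[:,0]
    (cx,cy),r=cv2.minEnclosingCircle(ray(w,p,.02,T)[:,:2].astype(np.float32));return st,cx,cy,r
E
python3 - <<'E'
from m import *; import pickle
s,w=pickle.load(open("d3.pkl","rb"));T=toolT(s)@w["T_tool_cam"];H=hsv(w)
st,cx,cy,r=pulley(w,T);print(st,cx,cy,r)
y=(H[...,0]>15)&(H[...,0]<30)&(H[...,1]>150)&(H[...,2]>100);y[:195]=0;y[225:]=0;y[:,:265]=0;y[:,300:]=0
q=np.argwhere(y)[:,::-1]
n,l,sts,ces=cv2.connectedComponentsWithStats(y.astype(np.uint8))
for i in range(1,n):
    P=ray(w,ces[i],.022,T)[0];print(sts[i],ces[i],P,np.degrees(np.arctan2(P[1]-cy,P[0]-cx)))
# cleat inner edges: upper from hull of wood mask
m=((H[...,1]>70)&(H[...,1]<150)&(H[...,2]>150)).astype(np.uint8);k=np.zeros_like(m);k[95:240,205:350]=1;m=cv2.morphologyEx(m*k,5-2,np.ones((5,5)))
# bench-level/top edge samples
c1=[(x,np.where(m[:150,x])[0].max()) for x in range(216,296,4) if m[:150,x].any()]
c2=[(np.where(m[yy,290:])[0].min()+290,yy) for yy in range(150,225,5) if m[yy,290:].any()]
for c in(c1,c2):
    W=ray(w,c,.026,T)[:,:2];l=cv2.fitLine(W.astype(np.float32),cv2.DIST_HUBER,0,.01,.01).ravel();v=np.array([cx,cy])-l[2:];print(l,"dist centre->edge",abs(l[0]*v[1]-l[1]*v[0]))
E
```

```text
[ 200  134  105  101 7986] 0.5845537185668945 0.13825689256191254 0.05650718882679939
[284 207   3   3   8] [284.875 207.875] [0.62118906 0.16080072 0.022     ] 31.606365268956363
[287 212   7   6  22] [289.95454545 214.36363636] [0.63056431 0.16286943 0.022     ] 28.143754337240708
[0.44856408 0.89375067 0.53509504 0.15970175] dist centre->edge 0.05382312319086857
[ 0.93561125 -0.353032    0.601612    0.18688346] dist centre->edge 0.0515176767701746
```

Emit:
jog_arm(steps=[{"dx":-0.47,"dy":-1,"dz":-0.05,"wx":0,"wy":0,"wz":0,"claw":85},{"dx":-0.47,"dy":-1,"dz":-0.05,"wx":0,"wy":0,"wz":0,"claw":85},{"dx":-0.47,"dy":-1,"dz":-0.05,"wx":0,"wy":0,"wz":0,"claw":85},{"dx":-0.47,"dy":-1,"dz":-0.05,"wx":0,"wy":0,"wz":0,"claw":85},{"dx":-0.47,"dy":-1,"dz":-0.05,"wx":0,"wy":0,"wz":0,"claw":85}])

```text
time: 6.85
eef_pos: [0.5828, 0.0019, 0.1671]
ee_rot: [0.216, 0.976, -0.0, -0.001]
contact_force: [1.1, -0.6, 0.5]
grip_width: 0.085
gripper_force: 0.0
```

Emit:
jog_arm(steps=[{"dx":-0.47,"dy":-1,"dz":-0.05,"wx":0,"wy":0,"wz":0,"claw":85},{"dx":-0.47,"dy":-1,"dz":-0.05,"wx":0,"wy":0,"wz":0,"claw":85},{"dx":-0.47,"dy":-1,"dz":-0.05,"wx":0,"wy":0,"wz":0,"claw":85},{"dx":-0.47,"dy":-1,"dz":-0.05,"wx":0,"wy":0,"wz":0,"claw":85},{"dx":-0.47,"dy":-1,"dz":-0.05,"wx":0,"wy":0,"wz":0,"claw":85}])

```text
time: 7.27
eef_pos: [0.5834, -0.1362, 0.1733]
ee_rot: [0.216, 0.976, -0.0, -0.001]
contact_force: [-0.3, 0.4, 0.6]
grip_width: 0.0851
gripper_force: 0.0
```

Emit:
jog_arm(steps=[{"dx":-0.47,"dy":-1,"dz":-0.05,"wx":0,"wy":0,"wz":0,"claw":85},{"dx":-0.47,"dy":-1,"dz":-0.05,"wx":0,"wy":0,"wz":0,"claw":85},{"dx":-0.47,"dy":-1,"dz":-0.05,"wx":0,"wy":0,"wz":0,"claw":70},{"dx":-0.47,"dy":-1,"dz":-0.05,"wx":0,"wy":0,"wz":0,"claw":70},{"dx":0,"dy":0,"dz":0,"wx":0,"wy":0,"wz":0,"claw":70}])

```text
time: 7.68
eef_pos: [0.5826, -0.2527, 0.1784]
ee_rot: [0.22, 0.976, -0.002, -0.001]
contact_force: [-1.1, -0.8, 0.2]
grip_width: 0.07
gripper_force: 0.0
```

Emit:
jog_arm(steps=[{"dx":0,"dy":0,"dz":0,"wx":0,"wy":0,"wz":0,"claw":70},{"dx":0,"dy":0,"dz":0,"wx":0,"wy":0,"wz":0,"claw":70}])

```text
time: 7.85
eef_pos: [0.5842, -0.2448, 0.1784]
ee_rot: [0.216, 0.976, 0.001, -0.001]
contact_force: [-0.2, 1.1, -0.2]
grip_width: 0.0701
gripper_force: 0.0
```

Run:
```python
from workcell import telemetry, cams
from h import *
s=telemetry.state();w=cams.snapshot("wrist");t=cams.snapshot("top")
import pickle;pickle.dump((s,w,t),open("d4.pkl","wb"));print(s["eef_pos"],s["contact_force"],s["grip_width"])
cv2.imwrite("pics/w4.png",w["frame"][:,:,::-1])
T=toolT(s)@w["T_tool_cam"]; print(proj(w,[[.5865,-.2985,.108],[.5865,-.2985,.05],[.6045,-.289,.05]],T))
```

```text
[ 0.58423396 -0.2447518   0.17841058] [-0.19030697  1.05573558 -0.24030688] 0.07014443402179445
[[196.74948008 237.65794824]
 [208.17796919 211.34842178]
 [224.19518591 222.18133969]]
```

View pics/w4.png

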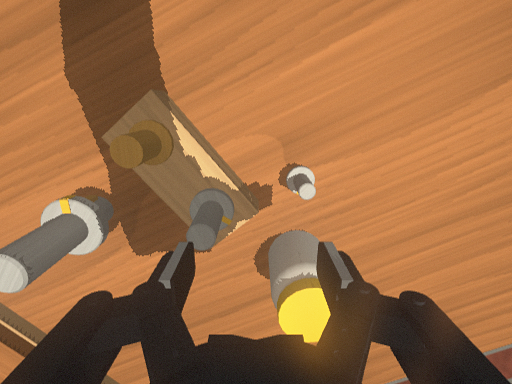

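The shaft's top is at (203,237), its collar at (213,208), the drift at (130,150), the larger decoy at (75,225) to (10,275), and the glue jar under the right finger.

Run:
```python
from h import *; import pickle
s,w,t=pickle.load(open("d4.pkl","rb"));T=toolT(s)@w["T_tool_cam"];H=hsv(w)
Tt=toolT(s)
def out(n,uv,z): 
    P=ray(w,uv,z,T)[0];print(n,P.round(4),"tool",(np.linalg.inv(Tt)@np.r_[P,1])[:3].round(4))
out("top",(203,237),.108);out("collar",(213,208),.05);out("big collar",(75,225),.05);out("big top",(8,275),.16);out("glue",(304,312),.11);out("drift top",(127,152),.096)
m=(H[...,1]<60)&(H[...,2]>50);print(H[237,203],H[225,205],H[208,225])
y=(H[...,0]>15)&(H[...,0]<32)&(H[...,1]>140)&(H[...,2]>70);y[:185]=0;y[235:]=0;y[:,:180]=0;y[:,245:]=0
q=np.argwhere(y)[:,::-1];print(len(q),q.mean(0) if len(q) else 0)
cv2.imwrite("pics/c4.png",cv2.resize(w["frame"][175:260,165:265,::-1],None,fx=6,fy=6,interpolation=cv2.INTER_CUBIC))
```

```text
top [ 0.5882 -0.2935  0.108 ] tool [-0.0243 -0.0425  0.0703]
collar [ 0.5853 -0.2922  0.05  ] tool [-0.0213 -0.0426  0.1283]
big collar [ 0.5409 -0.4336  0.05  ] tool [-0.0406 -0.1896  0.1282]
big top [ 0.5388 -0.4007  0.16  ] tool [-0.0247 -0.1606  0.0183]
glue [ 0.6941 -0.2452  0.11  ] tool [-0.1     0.0459  0.0682]
drift top [ 0.5008 -0.3173  0.096 ] tool [ 0.0449 -0.101   0.0825]
[ 21  35 116] [ 16  30 112] [ 19  34 120]
49 [226.14285714 220.10204082]
```

View pics/c4.png

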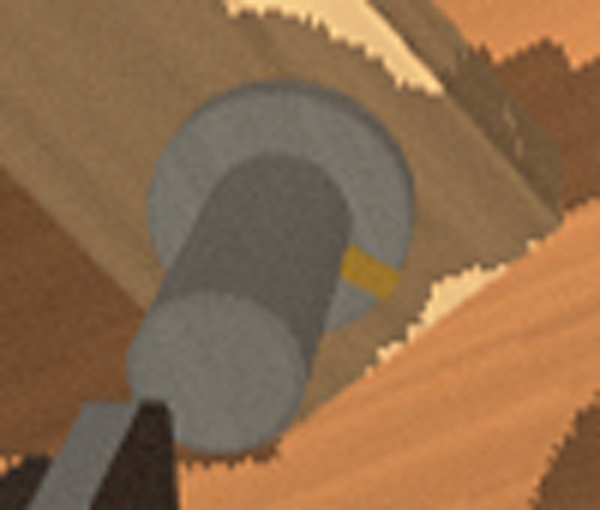

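Here the collar centre refines to (211.8,209.7), the top to (201,237) and the mark to (226.7,220.3), so the key points to about 27 to 28°. I'll move over the shaft.

Emit:
jog_arm(steps=[{"dx":-0.47,"dy":-0.87,"dz":0,"wx":0,"wy":0,"wz":0,"claw":70},{"dx":-0.47,"dy":-0.87,"dz":0,"wx":0,"wy":0,"wz":0,"claw":70},{"dx":0,"dy":0,"dz":0,"wx":0,"wy":0,"wz":0,"claw":70},{"dx":0,"dy":0,"dz":0,"wx":0,"wy":0,"wz":0,"claw":70},{"dx":0,"dy":0,"dz":0,"wx":0,"wy":0,"wz":0,"claw":70}])

```text
time: 8.37
eef_pos: [0.5878, -0.2935, 0.1795]
ee_rot: [0.215, 0.977, 0.001, -0.0]
contact_force: [-0.2, 0.4, 0.5]
grip_width: 0.07
gripper_force: 0.0
```

Emit:
jog_arm(steps=[{"dx":0,"dy":0,"dz":1,"wx":0,"wy":0,"wz":0,"claw":70},{"dx":0,"dy":0,"dz":1,"wx":0,"wy":0,"wz":0,"claw":70},{"dx":0,"dy":0,"dz":1,"wx":0,"wy":0,"wz":0,"claw":70},{"dx":0,"dy":0,"dz":1,"wx":0,"wy":0,"wz":0,"claw":70},{"dx":0,"dy":0,"dz":0.25,"wx":0,"wy":0,"wz":0,"claw":70}])

```text
time: 8.78
eef_pos: [0.5861, -0.292, 0.0698]
ee_rot: [0.215, 0.977, 0.001, -0.003]
contact_force: [-0.1, 0.4, -0.3]
grip_width: 0.0702
gripper_force: 0.0
```

Emit:
jog_arm(grip_force=70, steps=[{"dx":0,"dy":0,"dz":0,"wx":0,"wy":0,"wz":0,"claw":70},{"dx":0,"dy":0,"dz":0,"wx":0,"wy":0,"wz":0,"claw":40},{"dx":0,"dy":0,"dz":0,"wx":0,"wy":0,"wz":0,"claw":30},{"dx":0,"dy":0,"dz":0,"wx":0,"wy":0,"wz":0,"claw":20},{"dx":0,"dy":0,"dz":0,"wx":0,"wy":0,"wz":0,"claw":15}])

```text
time: 9.2
eef_pos: [0.5883, -0.2957, 0.0753]
ee_rot: [0.216, 0.976, -0.0, 0.001]
contact_force: [-1.3, 2.6, 5.9]
grip_width: 0.0235
gripper_force: 68.4
```

Emit:
jog_arm(steps=[{"dx":0,"dy":0,"dz":0,"wx":0,"wy":0,"wz":0,"claw":15},{"dx":0,"dy":0,"dz":0,"wx":0,"wy":0,"wz":0,"claw":15},{"dx":0,"dy":0,"dz":0,"wx":0,"wy":0,"wz":0,"claw":15}])

```text
time: 9.45
eef_pos: [0.5883, -0.2957, 0.0753]
ee_rot: [0.216, 0.976, -0.0, 0.001]
contact_force: [-1.1, 0.5, 6.4]
grip_width: 0.0235
gripper_force: 68.2
```

Emit:
jog_arm(steps=[{"dx":0,"dy":0,"dz":-0.4,"wx":0,"wy":0,"wz":0,"claw":15},{"dx":0,"dy":0,"dz":-0.8,"wx":0,"wy":0,"wz":0,"claw":15},{"dx":0,"dy":0,"dz":-0.8,"wx":0,"wy":0,"wz":0,"claw":15},{"dx":0,"dy":0,"dz":-0.8,"wx":0,"wy":0,"wz":0,"claw":15},{"dx":0,"dy":0,"dz":-0.8,"wx":0,"wy":0,"wz":0,"claw":15}])

```text
time: 9.87
eef_pos: [0.5872, -0.295, 0.1651]
ee_rot: [0.216, 0.976, 0.0, -0.0]
contact_force: [0.2, 0.2, -3.8]
grip_width: 0.0236
gripper_force: 68.8
```

Emit:
jog_arm(steps=[{"dx":0,"dy":0,"dz":0,"wx":0,"wy":0,"wz":0,"claw":15},{"dx":0,"dy":0,"dz":0,"wx":0,"wy":0,"wz":0,"claw":15}])

```text
time: 10.03
eef_pos: [0.588, -0.2953, 0.1649]
ee_rot: [0.216, 0.976, -0.0, 0.001]
contact_force: [-0.4, 0.5, -3.9]
grip_width: 0.0236
gripper_force: 69.1
```

Run:
```python
from workcell import telemetry, cams
from h import *
s=telemetry.state();w=cams.snapshot("wrist")
import pickle;pickle.dump((s,w),open("d5.pkl","wb"));print(s["eef_pos"],s["contact_force"],s["grip_width"])
M=np.linalg.inv(w["T_tool_cam"])
def pr(P): 
    p=M[:3,:3]@P+M[:3,3];p=w["camera_matrix"]@p;return (p[:2]/p[2]).round(1)
print("collar top",pr([0,0,.0253]),"tip",pr([0,0,.0673]),"mark?",pr([-.018,.010,.0253]))
cv2.imwrite("pics/w5.png",cv2.resize(w["frame"][110:384,110:400,::-1],None,fx=2,fy=2,interpolation=cv2.INTER_CUBIC))
```

```text
[ 0.5879733  -0.29528879  0.16491446] [-0.41366792  0.52530819 -3.92792189] 0.023639494299622105
collar top [253.5 236.2] tip [253.8 211.5] mark? [268.4 260.3]
```

View pics/w5.png

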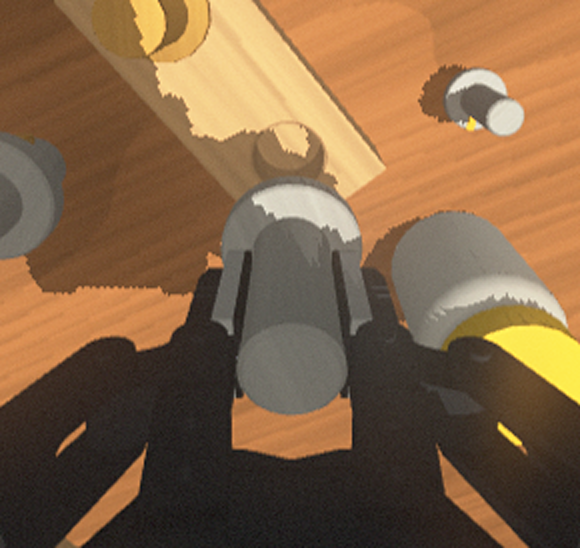

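The shaft is held and clear of the rack, with its top at about px (256,294) and the collar centred at column 255.7. I'll work out its x offset in the grip.

Run:
```python
from h import *; import pickle
s,w=pickle.load(open("d5.pkl","rb"));M=np.linalg.inv(w["T_tool_cam"])
def pr(P):
    p=M[:3,:3]@P+M[:3,3];p=w["camera_matrix"]@p;return (p[:2]/p[2])
for ox in(-.004,-.002,0,.002,.004):
    print(ox,"top c",pr([ox,0,-.0327]).round(1),"top far/near",pr([ox+.0125,0,-.0327])[1].round(1),pr([ox-.0125,0,-.0327])[1].round(1),"collar far",pr([ox+.023,0,.0253])[1].round(1),pr([ox+.023,0,.0353])[1].round(1))
```

```text
-0.004 top c [252.6 304.4] top far/near 281.0 326.2 collar far 209.0 203.4
-0.002 top c [252.6 300.7] top far/near 277.1 322.8 collar far 206.1 200.6
0 top c [252.6 297.1] top far/near 273.2 319.4 collar far 203.1 197.7
0.002 top c [252.6 293.3] top far/near 269.2 315.9 collar far 200.0 194.8
0.004 top c [252.6 289.6] top far/near 265.2 312.4 collar far 197.0 191.9
```

Emit:
jog_arm(steps=[{"dx":0.48,"dy":1,"dz":0,"wx":0,"wy":0,"wz":0,"claw":15},{"dx":0.48,"dy":1,"dz":0,"wx":0,"wy":0,"wz":0,"claw":15},{"dx":0.48,"dy":1,"dz":0,"wx":0,"wy":0,"wz":0,"claw":15},{"dx":0.48,"dy":1,"dz":0,"wx":0,"wy":0,"wz":0,"claw":15},{"dx":0.48,"dy":1,"dz":0,"wx":0,"wy":0,"wz":0,"claw":15}])

```text
time: 10.5
eef_pos: [0.5848, -0.1549, 0.162]
ee_rot: [0.216, 0.976, 0.0, -0.001]
contact_force: [0.6, -0.4, -4.0]
grip_width: 0.0233
gripper_force: 69.2
```

Emit:
jog_arm(steps=[{"dx":0.48,"dy":1,"dz":0,"wx":0,"wy":0,"wz":0,"claw":15},{"dx":0.48,"dy":1,"dz":0,"wx":0,"wy":0,"wz":0,"claw":15},{"dx":0.48,"dy":1,"dz":0,"wx":0,"wy":0,"wz":0,"claw":15},{"dx":0.48,"dy":1,"dz":0,"wx":0,"wy":0,"wz":0,"claw":15},{"dx":0.48,"dy":1,"dz":0,"wx":0,"wy":0,"wz":0,"claw":15}])

```text
time: 10.92
eef_pos: [0.5831, -0.0164, 0.1621]
ee_rot: [0.216, 0.976, -0.0, -0.001]
contact_force: [-0.3, -0.6, -4.2]
grip_width: 0.0233
gripper_force: 69.2
```

Emit:
jog_arm(steps=[{"dx":0.48,"dy":1,"dz":0,"wx":0,"wy":0,"wz":0,"claw":15},{"dx":0.48,"dy":1,"dz":0,"wx":0,"wy":0,"wz":0,"claw":15},{"dx":0.48,"dy":1,"dz":0,"wx":0,"wy":0,"wz":0,"claw":15},{"dx":0.4,"dy":0.8,"dz":0,"wx":0,"wy":0,"wz":0,"claw":15},{"dx":0.3,"dy":0.6,"dz":0,"wx":0,"wy":0,"wz":0,"claw":15}])

```text
time: 11.33
eef_pos: [0.5809, 0.1073, 0.162]
ee_rot: [0.215, 0.977, -0.0, -0.001]
contact_force: [-0.6, -0.7, -3.3]
grip_width: 0.0237
gripper_force: 69.2
```

Emit:
jog_arm(steps=[{"dx":0,"dy":0,"dz":0,"wx":0,"wy":0,"wz":-0.35,"claw":15},{"dx":0,"dy":0,"dz":0,"wx":0,"wy":0,"wz":0,"claw":15},{"dx":0,"dy":0,"dz":0,"wx":0,"wy":0,"wz":0,"claw":15}])

```text
time: 11.58
eef_pos: [0.5815, 0.104, 0.1624]
ee_rot: [0.199, 0.98, -0.001, -0.001]
contact_force: [0.5, -0.1, -3.6]
grip_width: 0.0236
gripper_force: 69.3
```

Emit:
jog_arm(steps=[{"dx":0.2,"dy":0.66,"dz":0,"wx":0,"wy":0,"wz":0,"claw":15},{"dx":0.2,"dy":0.65,"dz":0,"wx":0,"wy":0,"wz":0,"claw":15},{"dx":0,"dy":0,"dz":0.7,"wx":0,"wy":0,"wz":0,"claw":15},{"dx":0,"dy":0,"dz":0.7,"wx":0,"wy":0,"wz":0,"claw":15},{"dx":0,"dy":0,"dz":0,"wx":0,"wy":0,"wz":0,"claw":15}])

```text
time: 12.0
eef_pos: [0.5838, 0.1371, 0.1252]
ee_rot: [0.2, 0.98, -0.002, -0.002]
contact_force: [-1.8, -0.6, -4.2]
grip_width: 0.0235
gripper_force: 69.5
```

Emit:
jog_arm(steps=[{"dx":0,"dy":0,"dz":0,"wx":0,"wy":0,"wz":0,"claw":15},{"dx":0,"dy":0,"dz":0,"wx":0,"wy":0,"wz":0,"claw":15}])

```text
time: 12.17
eef_pos: [0.5862, 0.1376, 0.129]
ee_rot: [0.2, 0.98, -0.0, 0.0]
contact_force: [1.1, 0.1, -3.5]
grip_width: 0.0237
gripper_force: 69.5
```

Run:
```python
from workcell import telemetry, cams
from h import *
s=telemetry.state();w=cams.snapshot("wrist");t=cams.snapshot("scene")
import pickle;pickle.dump((s,w,t),open("d6.pkl","wb"));print(s["eef_pos"],s["contact_force"],s["grip_width"])
a=cv2.resize(w["frame"][110:300,140:380,::-1],None,fx=3,fy=3,interpolation=cv2.INTER_CUBIC)[:,:560]
u=proj(t,[.585,.138,.06])[0].astype(int);print(u)
b=cv2.resize(t["frame"][u[1]-40:u[1]+36,u[0]-16:u[0]+16,::-1],(240,570),interpolation=cv2.INTER_CUBIC)
cv2.imwrite("pics/w6.png",np.hstack([a,b]))
```

```text
[0.58619321 0.13757842 0.12901071] [ 1.0871572   0.12912632 -3.52524345] 0.023704182492494227
[294 231]
```

View pics/w6.png

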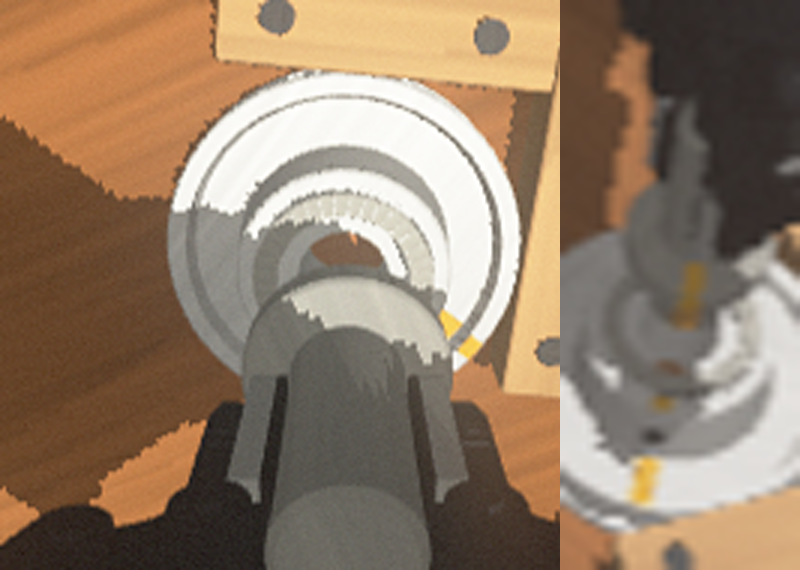

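The shaft is centred over the bore to within about 1 mm left to right, and the collar's yellow mark lines up with the pulley's. Next I lower the nose.

Emit:
jog_arm(steps=[{"dx":0.05,"dy":0,"dz":0.3,"wx":0,"wy":0,"wz":0,"claw":15},{"dx":0,"dy":0,"dz":0.3,"wx":0,"wy":0,"wz":0,"claw":15},{"dx":0,"dy":0,"dz":0.2,"wx":0,"wy":0,"wz":0,"claw":15},{"dx":0,"dy":0,"dz":0.1,"wx":0,"wy":0,"wz":0,"claw":15},{"dx":0,"dy":0,"dz":0,"wx":0,"wy":0,"wz":0,"claw":15}])

```text
time: 12.68
eef_pos: [0.5846, 0.1383, 0.1052]
ee_rot: [0.199, 0.98, -0.001, -0.0]
contact_force: [1.2, -2.9, -5.5]
grip_width: 0.0235
gripper_force: 69.6
```

Emit:
jog_arm(steps=[{"dx":0,"dy":0,"dz":0.12,"wx":0,"wy":0,"wz":0,"claw":15},{"dx":0,"dy":0,"dz":0.12,"wx":0,"wy":0,"wz":0,"claw":15},{"dx":0,"dy":0,"dz":0,"wx":0,"wy":0,"wz":0,"claw":15}])

```text
time: 12.93
eef_pos: [0.5848, 0.1382, 0.0995]
ee_rot: [0.199, 0.98, -0.0, 0.0]
contact_force: [2.0, -4.3, -6.8]
grip_width: 0.0238
gripper_force: 69.3
```

Emit:
jog_arm(steps=[{"dx":0,"dy":0,"dz":0.12,"wx":0,"wy":0,"wz":0,"claw":15},{"dx":0,"dy":0,"dz":0.12,"wx":0,"wy":0,"wz":0,"claw":15},{"dx":0,"dy":0,"dz":0,"wx":0,"wy":0,"wz":0,"claw":15}])

```text
time: 13.18
eef_pos: [0.5854, 0.138, 0.0938]
ee_rot: [0.199, 0.98, -0.0, 0.001]
contact_force: [4.3, -4.6, -9.0]
grip_width: 0.0234
gripper_force: 69.4
```

Emit:
jog_arm(steps=[{"dx":0,"dy":0,"dz":0.12,"wx":0,"wy":0,"wz":0,"claw":15},{"dx":0,"dy":0,"dz":0.12,"wx":0,"wy":0,"wz":0,"claw":15},{"dx":0,"dy":0,"dz":0.12,"wx":0,"wy":0,"wz":0,"claw":15},{"dx":0,"dy":0,"dz":0,"wx":0,"wy":0,"wz":0,"claw":15}])

```text
time: 13.52
eef_pos: [0.5858, 0.1378, 0.0851]
ee_rot: [0.2, 0.98, -0.0, 0.001]
contact_force: [4.5, -6.2, -5.1]
grip_width: 0.0233
gripper_force: 70.2
```

Emit:
jog_arm(steps=[{"dx":0,"dy":0,"dz":0.12,"wx":0,"wy":0,"wz":0,"claw":15},{"dx":0,"dy":0,"dz":0.12,"wx":0,"wy":0,"wz":0,"claw":15},{"dx":0,"dy":0,"dz":0.12,"wx":0,"wy":0,"wz":0,"claw":15},{"dx":0,"dy":0,"dz":0,"wx":0,"wy":0,"wz":0,"claw":15}])

```text
time: 13.85
eef_pos: [0.5861, 0.1377, 0.0777]
ee_rot: [0.2, 0.98, 0.0, 0.002]
contact_force: [-0.3, -7.4, 11.9]
grip_width: 0.0237
gripper_force: 71.8
```

Emit:
jog_arm(grip_force=100, steps=[{"dx":0,"dy":0,"dz":0,"wx":0,"wy":0,"wz":0,"claw":15},{"dx":0,"dy":0,"dz":0.12,"wx":0,"wy":0,"wz":0,"claw":15},{"dx":0,"dy":0,"dz":0.08,"wx":0,"wy":0,"wz":0,"claw":15},{"dx":0,"dy":0,"dz":0,"wx":0,"wy":0,"wz":0,"claw":15},{"dx":0,"dy":0,"dz":0,"wx":0,"wy":0,"wz":0,"claw":15}])

```text
time: 14.27
eef_pos: [0.5866, 0.1376, 0.0773]
ee_rot: [0.2, 0.98, 0.001, 0.003]
contact_force: [-14.7, -10.7, 63.0]
grip_width: 0.0231
gripper_force: 102.1
```

Emit:
jog_arm(steps=[{"dx":0.07,"dy":0.01,"dz":-0.08,"wx":0,"wy":0,"wz":0,"claw":15},{"dx":0,"dy":0,"dz":0,"wx":0,"wy":0,"wz":0,"claw":15},{"dx":0,"dy":0,"dz":0,"wx":0,"wy":0,"wz":0,"claw":15}])

```text
time: 14.52
eef_pos: [0.5861, 0.1377, 0.0775]
ee_rot: [0.2, 0.98, 0.0, 0.004]
contact_force: [-4.9, -11.1, 39.2]
grip_width: 0.0231
gripper_force: 98.8
```

Run:
```python
from workcell import telemetry, cams
from h import *
s=telemetry.state();w=cams.snapshot("wrist");t=cams.snapshot("scene")
print(s["eef_pos"],s["ee_rot"],s["contact_force"],s["grip_width"])
a=cv2.resize(w["frame"][100:290,150:340,::-1],(530,530),interpolation=cv2.INTER_CUBIC)
u=proj(t,[.585,.138,.05])[0].astype(int)
b=cv2.resize(t["frame"][u[1]-45:u[1]+45,u[0]-22:u[0]+22,::-1],(260,530),interpolation=cv2.INTER_CUBIC)
cv2.imwrite("pics/w7.png",np.hstack([a,b]))
```

```text
[0.58613346 0.1377361  0.0775353 ] [2.00398426e-01 9.79708014e-01 3.98676079e-04 3.53831921e-03] [ -4.8745977  -11.06784168  39.1747236 ] 0.023060217657342667
```

View pics/w7.png

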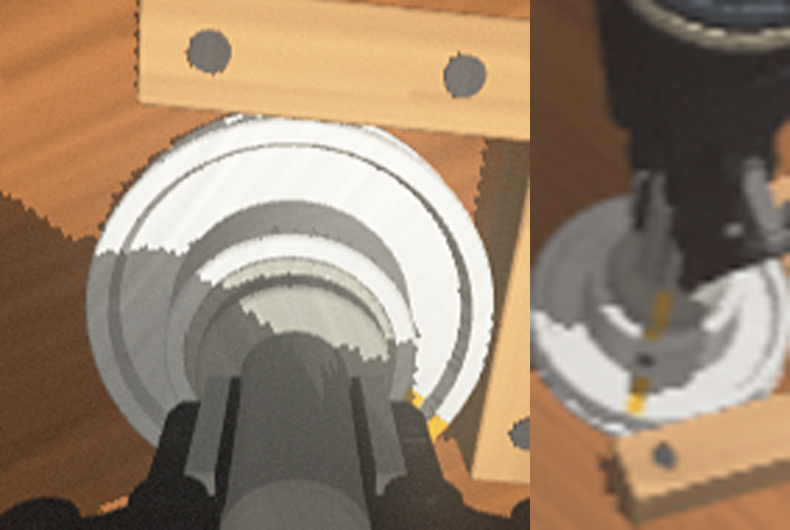

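The collar is flat on the washer, the yellow marks line up, the pulley is in the V, and the push is about 40 N. I'm handing it in.

```bash
python3 -c "
from workcell import ctrl
print(ctrl.finish_job())"
```

```text
the job is handed in; nothing more can be done
None
```

The job is handed in: the pulley sits in the V stop, and the shaft is keyed in, pushed fully home and still gripped with about 40 N of push; no verdict came back.

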